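# Burnish the glued seam under the raking lamp

### The arm

A 7-joint arm with a two-finger parallel gripper is mounted at the origin on the work surface. World frame = base frame: x ahead of the robot, y to its left, z up, the work surface at z = 0. Lengths are in mm, angles in rad, forces in N, time in s.
With the tool pointing down it reaches from about 400 to 875 mm from the base axis. Payload 19.3 kg.
Tool frame: the origin (TCP) lies at the very end of the fingers, on their centre line; the grasp point (between the pads) lies 19 mm behind it (grip_point_offset is the z of the grasp point in the tool frame, in mm); z points along the fingers, x is the direction in which the jaws open and shut, and the axes are right-handed (so a half turn about z gives the same grasp; the last joint's range is limited). The gripper opens to 85 mm and grips with 20 to 120 N. Pads are 22 mm wide; open, the fingers measure 114 mm over their backs; the gripper's body (76 mm by 85 mm) begins 54 mm behind the grasp point. The pads swing forward as they close: fully open they stand 13 mm farther back than shut.
Start: joints at [-1.317, 0.521, -0.036, 1.599, 0.021, 1.021, -0.113], TCP at [198.876, 592.506, 231.291] pointing down, gripper open.
Joint ranges: [-2.91, 2.91], [-0.3, 2.13], [-1.5, 1.42], [0.17, 2.43], [-1.26, 4.41], [0.16, 1.93], [-2.52, 2.52]. Speed limits (rad/s): [1.89, 1.89, 2.39, 2.39, 3.01, 3.01, 3.01].

### API

Orientations are given as a 3x3 rotation matrix whose columns are the frame's x, y, z axes.
In Python, from workcell import movep, movel, goto_joints, open_gripper, clamp, wait, inverse_kinematics, read_state, camera, PlanningError, finish_job, grip_point_offset gives the robot as it stands. Calls block until the motion is done:
- movep(position, orientation): joint-space move of the TCP to a pose.
- movel(position, frame=None, max_speed=150, guard=None): straight line of the TCP; frame=None keeps the orientation; max_speed is the mean speed in mm/s. With guard (N) it stops when the force on the tool has changed by that much, and returns True; else False.
- goto_joints(angles): joint-space move.
- open_gripper() and clamp(): open the fingers fully, or close them until they stop; the grip force is fixed at half the most.
- wait(seconds).
- inverse_kinematics(position, orientation): joint angles nearest the present ones, or None.
- read_state(): the state.
- camera(name): name is "scene" or "side" or "wrist"; returns a dict with "image" (384x512x3 uint8, blue, green, red), "range_z" (384x512 float32, mm along the optical axis (not along the pixel's ray), 0 where there is no reading), "fx", "fy", "cx", "cy" (pixels), "cam_to_world" (4x4, takes a point from camera to world coordinates). Camera axes: x right, y up, looking along -z (the intrinsics and any distortion apply to the point x, -y, -z); pixel columns grow to the right and rows downward; lengths in mm; the calibration is good to about 2 mm. The wrist camera is an equidistant fisheye: a pixel r from the principal point sees the ray r / f radians off the axis. A picture is of the moment at which its call begins.
A pose or a line that the arm cannot do raises PlanningError and nothing moves.
- finish_job(): hands the job in, once; it reports no verdict.
The state is a dict: "time": time; "qpos": joint angles; "qvel": joint speeds; "joint_efforts": joint torques, N m; "eef_pos": TCP position; "tool_rot": TCP orientation; "ft_force": force on the tool from outside, world axes, zero at the start; "torque": the same for the moment, N m; "finger_gap": finger opening in mm.
Only numpy, scipy, OpenCV 4.12 (cv2) and the standard library are available. Lean on these libraries where they do the work, as an engineer would, in place of code of your own. Each camera call takes 0.05 s, during which the arm holds its last target. There are 200 camera calls.

### The job

The glue has set: move all the pewter weights off the camphor board into the brown saucer, and swing the lamp arm round so that it points at the bend in the middle of the seam. Only then take the bamboo rod by its handle and rub its tip lightly and slowly, at about 3 cm/s, along the whole dark seam from the red-dot end round the bend to the other end, touching the board nowhere else. Finally hang the rod back upright in its fork by the collar, swing the lamp arm back over the yellow stripe on its base, with the weights left in the saucer and the canister, spatula and sample disc left where they are.

Things in the scene. Friction and masses are not known exactly. Their poses are not given: they have to be found in the camera images.
- board: Fixed pale camphor board, 120 x 200 mm, 15 mm thick, flat on the table; origin at the centre of its underside, x across, y along the long side, z up. A bent dark glue seam runs along its top; the end of the seam where rubbing starts has a red dot just outside it, and a brass dot lies beside the bend.
- seam_a: First half of the seam, a dark flat line 85 mm long and 5 mm wide on the board's top (z 15 mm); origin at the middle of this half, x along the line from the red-dot end to the bend, y across it.
- seam_b: Second half of the seam, likewise 85 mm long; origin at its middle, x along the line from the bend to the far end, y across it.
- seam_0 (a point): Point on the board's top: the red-dot end of the seam, where rubbing starts.
- seam_1 (a point): Point on the seam a quarter of the way along, midway between the red-dot end and the bend.
- seam_2 (a point): Point on the seam at the bend, the middle of the seam, beside the brass dot.
- seam_3 (a point): Point on the seam midway between the bend and the far end.
- seam_4 (a point): Point at the far end of the seam, where rubbing ends.
- saucer: Loose tea-brown glazed ceramic saucer, outer rim diameter 170 mm, 22 mm high with a sloping side, its flat inner floor 5 mm above the table, about 0.6 kg, room for four weights standing side by side about 36 mm from its centre; origin at the centre of its underside.
- rod: Bamboo burnishing rod, upright, hanging by its collar in the fork of the stand, tip down. Origin on its axis at the collar's underside, z up along the rod. From there up: brass collar 36 mm across and 6 mm thick, then a round handle 16 mm across and 60 mm long; down: a 12 mm shaft 55 mm long, then a thin black nib ending 72 mm below the origin. The nib is sprung: it gives up to 8 mm along the rod at 0.4 N per mm plus 0.4 N at first touch. About 80 g.
- rod_grip (a point): Middle of the rod's round handle, on the axis, 36 mm above the collar's underside and 108 mm above the tip.
- rod_tip (a point): The very end of the rod's nib.
- stand_seat (a point): On the fixed dark wood stand: centre of the fork's seat, where the rod's origin belongs, on the fork's top face 100 mm above the table; the stand's axes. The fork's slot is 22 mm wide, runs along the stand's x, is open to its -x side and closed 36 mm behind this point (+x); its two prongs are 20 mm wide and reach 22 mm in front of it. Stand's foot 100 x 90 mm.
- lamp (a joint): Angle in rad of the lamp's swing arm about its upright pivot, counter-clockwise seen from above; friction holds it wherever it is left (about 1 N at the handle moves it). 0: the arm points along the lamp base's +y. Range -0.4 to 2.4. The arm lies over the yellow stripe painted on the base at 2.0.
- lamp_pivot (a point): Point on the lamp's pivot axis at the height of the handle's middle (142 mm above the table); the fixed lamp base's axes. The round grey base is 104 mm across and 20 mm high.
- lamp_grip (a point): Middle of the lamp's upright round orange handle (14 mm across, bare from 119 to 165 mm above the table, standing on the arm), 120 mm from the pivot axis; the arm's axes: y points along the arm outwards, the way the light shines, z up. The lamp's black head, 50 mm wide, hangs below the handle (79 to 107 mm above the table) and ends 20 mm beyond it.
- canister: Bystander: dull pewter canister with a screw lid, 72 mm across, 80 mm high, origin under its centre.
- spatula: Bystander: polished horn spatula, 170 mm long, lying flat.
- sample: Bystander: camphor sample disc, 70 mm across, 10 mm thick, lying flat.
- weight1_center (a point): Centre, half-way up, of pewter weight 1: an upright cylinder 32 mm across and 30 mm high, about 0.17 kg, standing on the board at the start; may be absent.
- weight2_center (a point): Centre, half-way up, of pewter weight 2: an upright cylinder 32 mm across and 30 mm high, about 0.17 kg, standing on the board at the start; may be absent.
- weight3_center (a point): Centre, half-way up, of pewter weight 3: an upright cylinder 32 mm across and 30 mm high, about 0.17 kg, standing on the board at the start; may be absent.
- weight4_center (a point): Centre, half-way up, of pewter weight 4: an upright cylinder 32 mm across and 30 mm high, about 0.17 kg, standing on the board at the start; may be absent.

How it is judged:
By the outcome, as a careful person would: the job done as asked, in the order asked, and still so for the second after the job is handed in, with the robot touching nothing.
Of weight1, weight2, weight3, weight4 only 2 to 4 are there at a start; the rules pass over those that are not, and their reading is None.
At some moment in a run one of weight1, weight2, weight3, weight4 may be knocked a few centimetres aside while the robot is not near it.
It also fails if it takes over 210 s, if anything falls off the work surface, if the arm or the gripper's body presses on something with over 40 N, if the wrist force passes 120 N, or if a joint passes its speed limit or range.

## Working session

There is one attempt and no reset: what is moved stays moved. The work goes in short steps, each a Python script; the robot and the scene stay as the last script left them, time stands still between calls to the robot, and variables do not carry over. Pictures are saved under pics/ and viewed, about 12 in all and at most 16, crops included, and the job is handed in when it is done.

```bash
ls; mkdir -p pics
python3 - <<'E'
from workcell import *
import cv2,numpy as np
s=read_state();print(s['time'],s['eef_pos'],s['finger_gap'],grip_point_offset)
for n in('scene','side','wrist'):
    c=camera(n);np.savez('pics/%s0.npz'%n,**{k:c[k] for k in c});cv2.imwrite('pics/%s0.png'%n,c['image'])
    print(n,c['fx'],c['fy'],c['cx'],c['cy'],np.round(c['cam_to_world'],3).tolist(),[k for k in c])
a=cv2.imread('pics/scene0.png');b=cv2.imread('pics/side0.png')
cv2.imwrite('pics/a.png',cv2.resize(a,(800,600),interpolation=cv2.INTER_CUBIC))
cv2.imwrite('pics/b.png',cv2.resize(b,(800,600),interpolation=cv2.INTER_CUBIC))
E
```

```text
pics
0.0 [198.7887286  592.18454451 230.70847014] 85.2700269446491 -18.700000000000003
scene 377.075519420721 377.075519420721 255.19158096200565 193.8401820635799 [[-0.788, -0.499, 0.361, 838.698], [0.616, -0.637, 0.463, 351.155], [-0.001, 0.587, 0.81, 751.145], [0.0, 0.0, 0.0, 1.0]] ['image', 'range_z', 'fx', 'fy', 'cx', 'cy', 'cam_to_world']
side 455.06352576309695 455.06352576309695 259.3318191247246 188.96198421533325 [[-0.981, 0.106, -0.164, 380.853], [-0.195, -0.503, 0.842, 906.323], [0.007, 0.858, 0.514, 679.146], [0.0, 0.0, 0.0, 1.0]] ['image', 'range_z', 'fx', 'fy', 'cx', 'cy', 'cam_to_world']
wrist 297.3186396354542 297.3186396354542 256.5745104675337 198.46361321609982 [[0.318, -0.91, -0.267, 130.126], [0.948, 0.305, 0.09, 615.918], [-0.001, -0.282, 0.959, 372.65], [0.0, 0.0, 0.0, 1.0]] ['image', 'range_z', 'fx', 'fy', 'cx', 'cy', 'cam_to_world']
```

View pics/a.png

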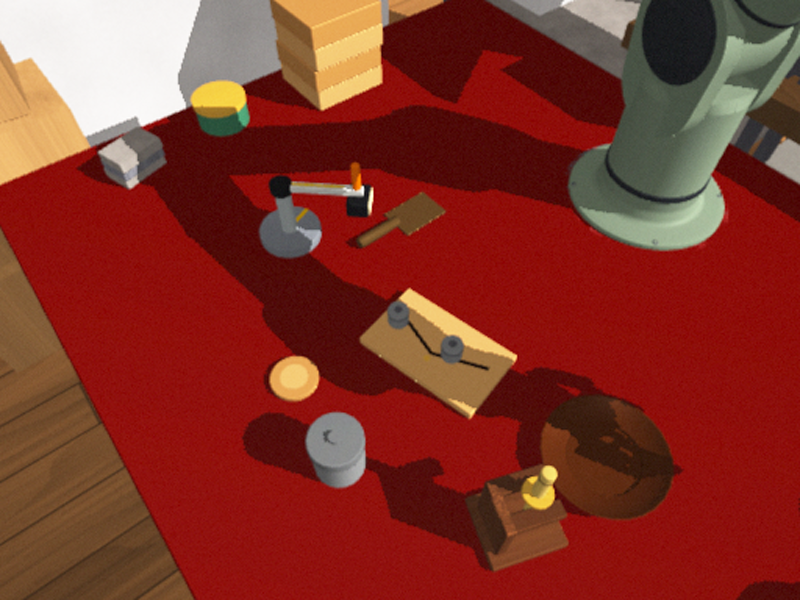

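View pics/b.png

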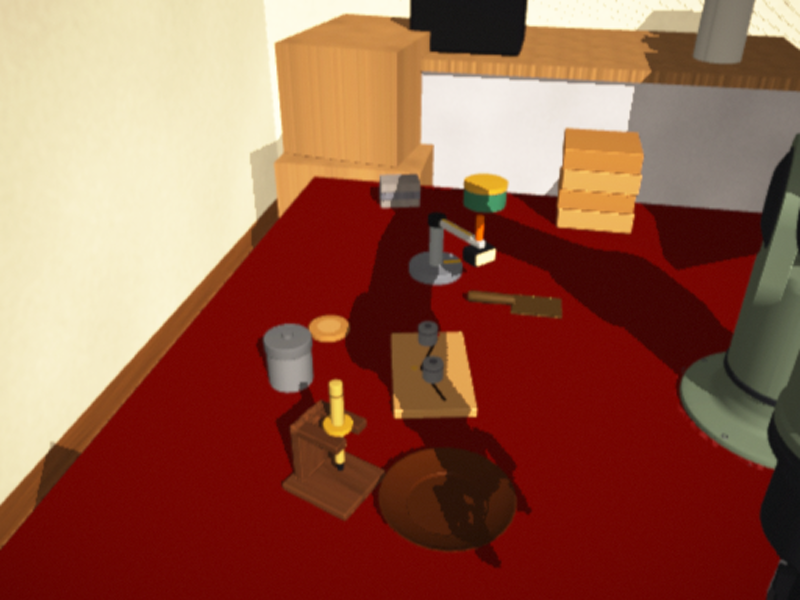

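The scene picture shows two weights on the board, at about (398,314) and (452,348). The board is centred near (440,350), the saucer at (608,457) and the rod in its stand at (542,487). The lamp is at (290,190) with its orange handle at (356,177), the canister at (337,450), the sample at (294,378) and the spatula at (400,220). The side picture agrees. Next I get rough coordinates from the depth image.

```bash
cat > h.py <<'E'
from workcell import *
import cv2,numpy as np
def load(n): return dict(np.load('pics/%s.npz'%n))
def snap(n,tag):
    c=camera(n);np.savez('pics/%s.npz'%tag,**c);cv2.imwrite('pics/%s.png'%tag,c['image']);return c
def ray(c,u,v,fish=False):
    x=(u-c['cx'])/c['fx'];y=(v-c['cy'])/c['fy']
    if fish:
        r=np.hypot(x,y);k=np.sin(r)/r if r>1e-9 else 1.;d=np.array([x*k,-y*k,-np.cos(r)])
    else: d=np.array([x,-y,-1.])
    T=c['cam_to_world'];return T[:3,3],T[:3,:3]@d
def plane(c,u,v,z,fish=False):
    o,d=ray(c,u,v,fish);return o+d*(z-o[2])/d[2]
def depth(c,u,v,fish=False):
    o,d=ray(c,u,v,fish);k=c['range_z'][int(round(v)),int(round(u))]
    dl=c['cam_to_world'][:3,:3].T@d
    return o+d*k/(-dl[2])
def R(yaw):  # tool down, tool x (jaw) at yaw
    c,s=np.cos(yaw),np.sin(yaw);return np.array([[c,s,0],[s,-c,0],[0,0,-1.]])
def proj(c,P,fish=False):
    T=c['cam_to_world'];q=T[:3,:3].T@(np.asarray(P)-T[:3,3]);x,y,z=q[0],-q[1],-q[2]
    if fish:
        r=np.hypot(x,y);k=np.arctan2(r,z)/max(r,1e-9);return c['cx']+c['fx']*x*k,c['cy']+c['fy']*y*k
    return c['cx']+c['fx']*x/z,c['cy']+c['fy']*y/z
E
python3 - <<'E'
from h import *
c=load('scene0')
for n,u,v in [('w',398,312),('w',452,346),('bTop',408,292),('bL',362,340),('bB',472,412),('bR',515,357),('bend',432,353),('end',488,368),('sauc',608,457),('collar',530,495),('handle',549,470),('lampbase',280,240),('pivtop',281,186),('orange',356,172),('can',337,432),('sample',294,376),('spatH',360,240),('spat',425,210),('stand',500,480)]:
    print(n,depth(c,u/1.5625,v/1.5625).round(0))
s=read_state();print(s['tool_rot'].round(3),s['qpos'])
E
```

```text
w [536. -40.  47.]
w [512.  53.  46.]
bTop [486. -78.  14.]
bL [593. -53.  10.]
bB [545. 136.  14.]
bR [436. 109.  12.]
bend [528.  31.  15.]
end [483. 100.  19.]
sauc [444. 291.   6.]
collar [598. 275. 107.]
handle [588. 276. 168.]
lampbase [ 589. -290.   21.]
pivtop [ 564. -296.  122.]
orange [ 476. -218.  156.]
can [719.  76.  86.]
sample [705. -63.  11.]
spatH [ 483. -211.   17.]
spat [ 344. -208.    4.]
stand [610. 241.  99.]
[[ 0.318  0.948 -0.   ]
 [ 0.948 -0.318 -0.001]
 [-0.001  0.    -1.   ]] [-1.31718738  0.52187647 -0.03632003  1.59981728  0.02117187  1.02109418
 -0.1127991 ]
```

View pics/wrist0.png

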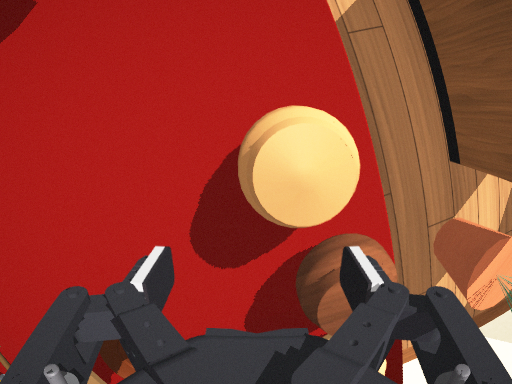

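The wrist picture shows two extra objects just under the start pose, a yellow drum at (300,165) and a wooden one at (345,280), which I need to keep clear of. I'll take overhead wrist views of the board, the stand and saucer, and the lamp.

Run:
```python
from h import *
s=read_state();p=s['eef_pos'];
movel([p[0],p[1],330])
# camera sits at TCP -72*tool_y ; yaw a: tool y=(sin a,-cos a)
def over(x,y,z,a,tag):
    P=np.array([x,y,z])-20*np.array([np.sin(a),-np.cos(a),0])
    for aa in (a,a+np.pi,a-np.pi):
        try:
            movep(P,R(aa));break
        except PlanningError as e: print(e)
    s=read_state();print(tag,s['time'],s['qpos'].round(2));snap('wrist',tag)
over(510,35,300,np.pi/2,'wb')
over(530,270,320,np.pi/2,'ws')
over(540,-230,330,np.pi/2,'wl')
I=[cv2.imread('pics/%s.png'%t) for t in('wb','ws','wl')]
cv2.imwrite('pics/wsl.png',np.hstack([I[1][:, :],I[2]])[:, :])
cv2.imwrite('pics/wsl.png',cv2.resize(np.hstack([I[1],I[2]]),(800,300),interpolation=cv2.INTER_AREA))
cv2.imwrite('pics/wbb.png',cv2.resize(I[0],(800,600),interpolation=cv2.INTER_CUBIC))
```

```text
wb 3.2083 [-0.54  0.25  0.42  1.87 -0.11  1.05  1.5 ]
ws 4.2 [-0.82  0.38  0.32  1.63 -0.13  1.16  1.1 ]
wl 6.0667 [-0.16  0.4   0.67  1.65 -0.26  1.18  2.14]
```

View pics/wbb.png

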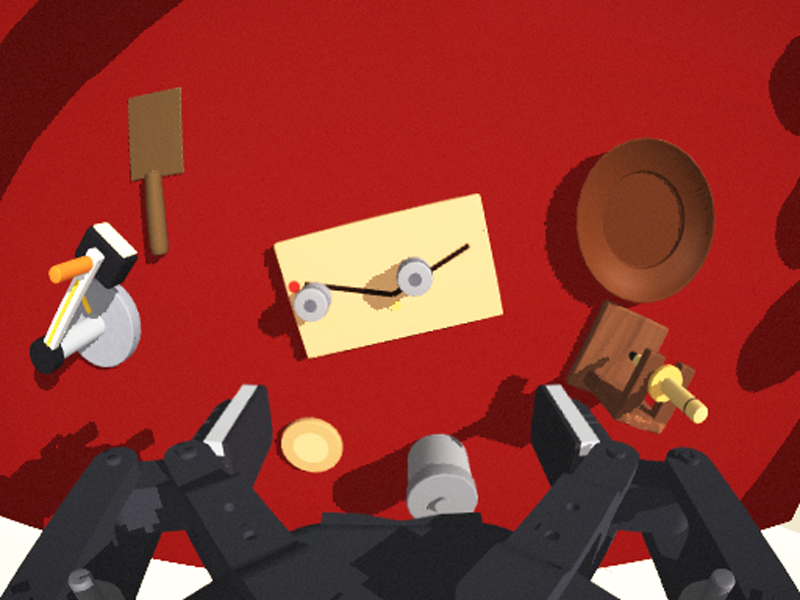

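View pics/wsl.png

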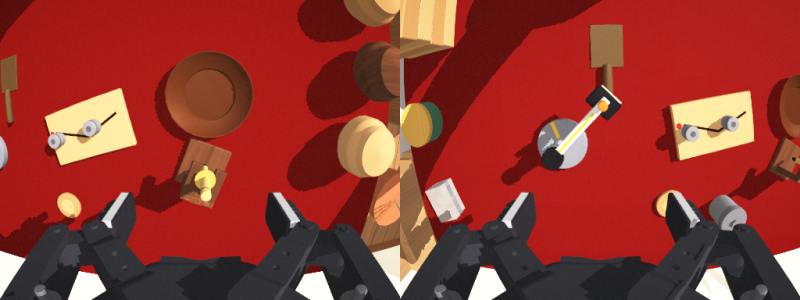

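The board view, at 800x600, shows exactly two weights, at (311,302) and (415,279). The red dot is at (294,287), the bend near (395,293) and the far end at (468,246). The saucer is at (645,220), the collar at (665,384), and the lamp handle at (70,268). The second picture shows the lamp arm away from its yellow stripe, which is at about (556,130). Now I measure these.

Run:
```python
from h import *
def hsv(c): return cv2.cvtColor(c['image'],cv2.COLOR_BGR2HSV)
def comps(m,amin):
    n,l,s,ce=cv2.connectedComponentsWithStats(m.astype(np.uint8));return [(i,s[i],ce[i]) for i in range(1,n) if s[i][4]>=amin],l
for tag in('wb','ws','wl'):
    c=load(tag);H=hsv(c);h,s,v=H[...,0].astype(int),H[...,1].astype(int),H[...,2].astype(int)
    print('==',tag)
    # heights by depth for every pixel
    uu,vv=np.meshgrid(np.arange(512),np.arange(384));x=(uu-c['cx'])/c['fx'];y=(vv-c['cy'])/c['fy'];r=np.hypot(x,y)+1e-9
    dz=np.cos(r);k=np.sin(r)/r;T=c['cam_to_world'];d=np.stack([x*k,-y*k,-dz],-1)/dz[...,None]
    P=(d*c['range_z'][...,None])@T[:3,:3].T+T[:3,3];ok=c['range_z']>0
    X,Y,Z=P[...,0],P[...,1],P[...,2]
    for nm,box in (('weights',(430,600,-90,150,40,52)),('canister',(660,780,20,140,72,90))):
        m=ok&(X>box[0])&(X<box[1])&(Y>box[2])&(Y<box[3])&(Z>box[4])&(Z<box[5])
        for i,st,ce in comps(m,40)[0]:
            l=comps(m,40)[1]==i;(cu,cv_),rad=cv2.minEnclosingCircle(np.argwhere(l)[:,::-1].astype(np.float32))
            zt=45 if nm=='weights' else 80
            print(nm,st[4],plane(c,cu,cv_,zt,True).round(1),'depthmean',X[l].mean().round(1),Y[l].mean().round(1),np.median(Z[l]).round(1))
    m=(h>15)&(h<32)&(s>60)&(s<170)&(v>180)&(X>400)&(X<620)&(Y>-110)&(Y<160)
    m=cv2.morphologyEx(m.astype(np.uint8),cv2.MORPH_CLOSE,np.ones((15,15)))
    L,l=comps(m,1500)
    for i,st,ce in L:
        q=np.argwhere(l==i)[:,::-1];W=np.array([plane(c,a,b,15,True)[:2] for a,b in q],np.float32)
        print('board',cv2.minAreaRect(W),W.mean(0))
    # orange handle, lamp head, yellow stripe
    m=(h>5)&(h<18)&(s>200)&(v>150)&(Y<-120)&(Z>110)
    for i,st,ce in comps(m,15)[0]: 
        lab=comps(m,15)[1]==i; print('orange',st[:5],X[lab].mean().round(1),Y[lab].mean().round(1),Z[lab].min(),Z[lab].max())
    m=(h>20)&(h<32)&(s>120)&(v>120)&(Y<-150)&(Y>-420)&(X>430)&(X<700)
    for i,st,ce in comps(m,8)[0]:
        lab=comps(m,8)[1]==i; z=np.median(Z[lab]);print('yellow',st[4],ce.round(1),X[lab].mean().round(1),Y[lab].mean().round(1),z.round(1))
        W=np.stack([X[lab],Y[lab]],1);W=W-W.mean(0);print('  dir',np.linalg.svd(W,full_matrices=False)[2][0], W.std(0))
    m=ok&(X>420)&(X<700)&(Y<-160)&(Y>-420)&(Z>12)&(Z<27)
    for i,st,ce in comps(m,300)[0]:
        lab=(comps(m,300)[1]==i).astype(np.uint8);W=np.stack([X[lab>0],Y[lab>0]],1).astype(np.float32)
        print('lampbase circ',cv2.minEnclosingCircle(W))
    m=ok&(X>300)&(X<560)&(Y>170)&(Y<420)&(Z>16)&(Z<28)
    W=np.stack([X[m],Y[m]],1).astype(np.float32)
    if len(W)>50: print('saucer',cv2.minEnclosingCircle(W),len(W))
    m=ok&(X>520)&(X<700)&(Y>180)&(Y<380)&(Z>85)&(Z<112)&((h<15)|(h>170))
    W=np.stack([X[m],Y[m]],1).astype(np.float32)
    if len(W)>50: print('fork',cv2.minAreaRect(W),len(W))
    m=ok&(X>520)&(X<700)&(Y>180)&(Y<380)&(Z>155)
    if m.sum(): print('rod top',X[m].mean(),Y[m].mean(),Z[m].max(),m.sum())
```

```text
== wb
weights 411 [504.9  48.1  45. ] depthmean 505.4 48.1 44.2
weights 385 [528.5 -44.6  45. ] depthmean 529.0 -45.2 44.1
canister 1093 [716.7  76.8  80. ] depthmean 712.8 76.4 79.0
board ((511.79241943359375, 25.627593994140625), (119.13655090332031, 198.3714141845703), 13.607904434204102) [508.53323   29.457197]
orange [ 36 164  20   7  35] 465.3 -223.1 121.65913679897699 159.1852525445741
orange [ 31 168  28  13 144] 473.4 -220.7 121.7170826073642 165.606799711694
yellow 101 [ 39.8 199.4] 514.8 -265.0 119.0
  dir [ 0.73192169 -0.68138876] [17.85421516 16.62635468]
yellow 31 [ 54.9 194.8] 535.2 -315.4 20.6
  dir [0.9028083  0.43004322] [4.91720813 2.95056928]
lampbase circ ((452.24786376953125, -212.82933044433594), 32.142112731933594)
lampbase circ ((559.6204833984375, -304.9576721191406), 52.33125305175781)
saucer ((448.2066345214844, 286.3604736328125), 84.83847045898438) 1755
fork ((599.5701293945312, 271.6488037109375), (63.328460693359375, 73.4984359741211), 68.56591796875) 1158
rod top 584.5223915080821 274.29553273850877 166.5754994919517 134
== ws
weights 287 [505.2  51.5
[... 719 characters left out ...]
865234, 198.73695373535156), 13.597982406616211) [510.79648   18.207712]
yellow 20 [262.  132.2] 467.5 -222.5 164.3
  dir [0.4048225  0.91439529] [1.24891496 2.14869718]
yellow 158 [225.4 169.4] 515.0 -265.9 119.1
  dir [ 0.74222984 -0.6701454 ] [18.39732435 16.62570473]
yellow 95 [198.2 166. ] 527.4 -317.9 20.5
  dir [ 0.85249332 -0.52273812] [12.15961815 10.00526585]
lampbase circ ((551.16357421875, -313.05731201171875), 50.08278274536133)
lampbase circ ((571.2401123046875, -289.35137939453125), 46.9291877746582)
saucer ((448.6484680175781, 284.4700927734375), 84.53952026367188) 322
fork ((611.1799926757812, 237.95465087890625), (36.21458053588867, 17.12533187866211), 4.75681734085083) 101
```

Measurements agree to about 2–3 mm. Next I move the weights, re-measuring each from a hover before the grasp.

```bash
cat >> h.py <<'E'
def cloud(c,fish=True):
    uu,vv=np.meshgrid(np.arange(512),np.arange(384));x=(uu-c['cx'])/c['fx'];y=(vv-c['cy'])/c['fy'];r=np.hypot(x,y)+1e-9
    k=np.tan(r)/r if fish else np.ones_like(r)
    d=np.stack([x*k,-y*k,-np.ones_like(x)],-1);T=c['cam_to_world']
    return (d*c['range_z'][...,None])@T[:3,:3].T+T[:3,3],c['range_z']>0
def blobs(c,box,fish=True,amin=40):
    P,ok=cloud(c,fish);m=ok.copy()
    for i in range(3): m&=(P[...,i]>box[2*i])&(P[...,i]<box[2*i+1])
    n,l,s,_=cv2.connectedComponentsWithStats(m.astype(np.uint8));out=[]
    for i in range(1,n):
        if s[i][4]>=amin:
            W=P[l==i];(cx,cy),r=cv2.minEnclosingCircle(W[:,:2].astype(np.float32));out.append((round(cx,1),round(cy,1),round(r,1),round(float(np.median(W[:,2])),1),int(s[i][4])))
    return out
def mp(p,yaw):
    for a in (yaw,yaw+np.pi,yaw-np.pi):
        try: movep(p,R(a));return a
        except PlanningError as e: err=e
    raise err
E
cat > pick.py <<'E'
from h import *
def best_yaw(y0,pts):
    for a in (y0,y0+np.pi,y0-np.pi):
        if all(inverse_kinematics(p,R(a)) is not None for p in pts): return a
def pick(w,dst,tag):
    x,y=w;ya=best_yaw(0,[(x,y,200),(x,y,20),(*dst,200),(*dst,11)]);print('yaw',ya)
    movep((x,y,200),R(ya));c=snap('wrist',tag)
    b=[q for q in blobs(c,(420,620,-110,170,40,52)) if 11<q[2]<24];print('seen',b)
    q=min(b,key=lambda q:np.hypot(q[0]-x,q[1]-y));x,y=q[:2]
    movel((x,y,200));movel((x,y,20),max_speed=100)
    clamp();s=read_state();print('gap',s['finger_gap'],s['eef_pos'].round(1))
    if s['finger_gap']<25: print('MISSED');return
    movel((x,y,150));movel((*dst,150),max_speed=200);movel((*dst,30));h=movel((*dst,8),max_speed=25,guard=4)
    print('down',h,read_state()['eef_pos'].round(1));open_gripper();movel((*dst,200))
    print('t',read_state()['time'])
E
python3 - <<'E'
from pick import *
pick((505.2,48.5),(448,322),'p1')
pick((529,-45),(448,250),'p2')
c=snap('wrist','after');print(blobs(c,(330,560,170,400,28,45)))
print(blobs(snap('scene','sc1'),(420,620,-110,170,36,55),False),blobs(load('sc1'),(330,560,170,400,28,45),False))
E
```

```text
yaw 0
seen [(506.3, 48.6, 15.8, 44.2, 713), (530.0, -44.9, 16.0, 44.0, 531)]
gap 30.115562726385633 [506.3  48.6  20.3]
down True [447.9 321.9  10.4]
t 16.8
yaw 0
seen [(530.0, -45.3, 15.9, 44.2, 712)]
gap 30.058179369705712 [530.1 -45.3  20.3]
down True [447.6 250.2  13.2]
t 27.275
[(447.1, 321.3, 16.5, 34.3, 745), (446.7, 250.8, 16.3, 34.2, 701)]
[] [(448.8, 251.2, 16.5, 34.8, 203), (448.7, 321.8, 16.3, 34.9, 229)]
```

Both weights are in the saucer and the board is clear. Next are closer views of the bare seam, the lamp and the stand.

Run:
```python
from h import *
def over(x,y,z,a,tag):
    # put view centre on x,y: camera 72 behind, looking 16deg forward
    for aa in (a,a+np.pi,a-np.pi):
        off=72-(z+142)*np.tan(np.deg2rad(16.4));P=np.array([x,y,z])+off*np.array([np.sin(aa),-np.cos(aa),0])
        try: movep(P,R(aa));break
        except PlanningError: pass
    else: print('none',tag);return
    snap('wrist',tag);print(tag,aa,read_state()['time'])
over(590,270,270,0,'k_s')
over(512,26,190,np.deg2rad(103),'k_b')
over(512,26,190,np.deg2rad(13),'k_b2')
over(540,-295,250,0,'k_l')
over(540,-295,250,np.pi/2,'k_l2')
snap('side','sd1')
I=[cv2.imread('pics/%s.png'%t) for t in('k_b','k_b2','k_l','k_l2')]
cv2.imwrite('pics/m1.png',cv2.resize(np.vstack([np.hstack(I[:2]),np.hstack(I[2:])]),(800,600),interpolation=cv2.INTER_AREA))
```

```text
k_s 0 28.15
k_b 1.7976891295541595 30.0167
k_b2 0.22689280275926285 31.3167
k_l 0 32.55
k_l2 1.5707963267948966 33.9167
```

View pics/m1.png

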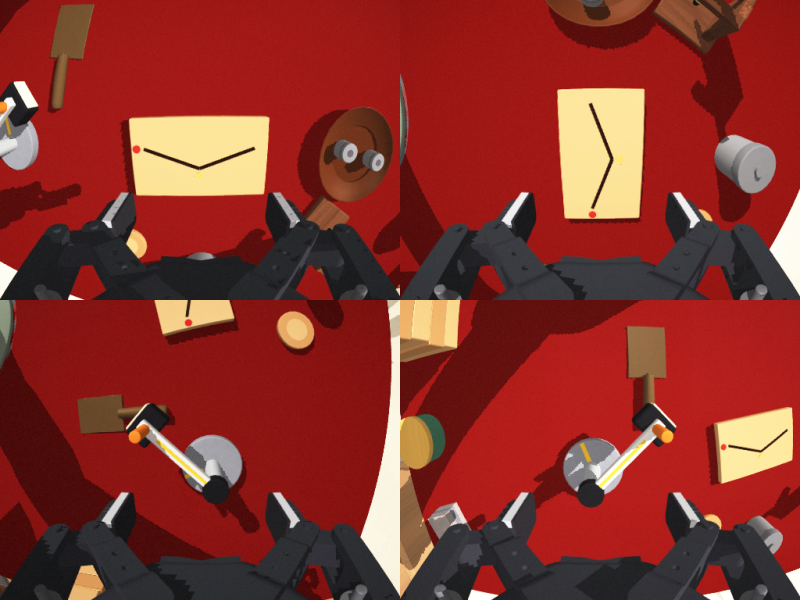

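The montage shows the clear board with its seam V in both top panels; the brass dot is at (199,170) and the red dot at (136,149) in the first one. The lower panels show the lamp, with its yellow stripe at (587,452). Now the precise fit.

```bash
cat > meas.py <<'E'
from h import *
from scipy.optimize import least_squares
def seam(tag,fish=True):
    c=load(tag);P,ok=cloud(c,fish);I=c['image'].astype(int)
    m=(I.max(2)<95)&ok&(abs(P[...,0]-511.7)<90)&(abs(P[...,1]-26)<120)&(P[...,2]>8)&(P[...,2]<24)
    n,l,s,ce=cv2.connectedComponentsWithStats(m.astype(np.uint8));i=1+np.argmax(s[1:,4])
    q=np.argwhere(l==i)[:,::-1];W=np.array([plane(c,a,b,15,fish)[:2] for a,b in q])
    hsv=cv2.cvtColor(c['image'],cv2.COLOR_BGR2HSV).astype(int)
    rd=((hsv[...,0]<8)|(hsv[...,0]>172))&(hsv[...,1]>120)&(hsv[...,2]>110)&(P[...,2]>10)&(P[...,2]<20)&(abs(P[...,0]-511.7)<70)&(abs(P[...,1]-26)<105)
    n,l2,s2,ce2=cv2.connectedComponentsWithStats(rd.astype(np.uint8))
    # V model: bend + two directions, length 85, distance of pixels to segments, plus end extents
    from numpy import cos,sin
    lo=W[W[:,1]<np.percentile(W[:,1],3)].mean(0);hi=W[W[:,1]>np.percentile(W[:,1],97)].mean(0)
    mid=W[np.argmax(abs(np.cross(hi-lo,W-lo)))]
    a1=np.arctan2(*(mid-lo)[::-1]);a2=np.arctan2(*(hi-mid)[::-1])
    t=lambda p:np.array([cos(p),sin(p)])
    def f(p):
        b=p[:2];r=W-b;da,db=t(p[2]),t(p[3]);sa,sb=r@da,r@db
        na=r@np.array([-da[1],da[0]]);nb=r@np.array([-db[1],db[0]])
        return np.where(sa+ sb<0,na,nb)
    p=least_squares(f,[*mid,a1,a2]).x;da,db=t(p[2]),t(p[3]);r=W-p[:2]
    ea=-np.percentile((r@da)[(r@da+r@db)<0],.5);eb=np.percentile((r@db)[(r@da+r@db)>0],99.5)
    print(tag,'n',len(W),'bend',p[:2].round(1),'ang',np.rad2deg(p[2:]).round(1),'len',ea.round(1),eb.round(1),'e0',(p[:2]-ea*da).round(1),'e4',(p[:2]+eb*db).round(1),'rms',np.sqrt((f(p)**2).mean()).round(2))
    return p
if __name__=='__main__':
    for t,f in(('k_b',1),('k_b2',1),('k_s',1),('k_l2',1),('sc1',0),('sd1',0)):
        try: seam(t,bool(f))
        except Exception as e: print(t,e)
    for t in('k_l','k_l2'):
        c=load(t);P,ok=cloud(c);H=cv2.cvtColor(c['image'],cv2.COLOR_BGR2HSV).astype(int);h,s,v=H[...,0],H[...,1],H[...,2]
        X,Y,Z=P[...,0],P[...,1],P[...,2];near=ok&(X>430)&(X<630)&(Y>-380)&(Y<-170)
        m=near&(Z>14)&(Z<25)&(np.hypot(X-556,Y+303)<70);W=np.stack([X[m],Y[m]],1).astype(np.float32);print(t,'base',cv2.minEnclosingCircle(W),len(W))
        m=near&(h>5)&(h<20)&(s>180)&(v>120)&(Z>158);print(' handletop',[x[m].mean().round(1) for x in (X,Y,Z)],m.sum())
        m=near&(np.hypot(X-556,Y+303)<22)&(Z>110);print(' cap',[np.median(x[m]).round(1) for x in (X,Y,Z)],m.sum(),cv2.minEnclosingCircle(np.stack([X[m],Y[m]],1).astype(np.float32)), Z[m].max())
        for nm,z0,z1 in(('armline',112,125),('stripe',15,26)):
            m=near&(h>20)&(h<34)&(s>110)&(Z>z0)&(Z<z1)
            n,l,st,_=cv2.connectedComponentsWithStats(m.astype(np.uint8))
            if n<2: continue
            q=l==1+np.argmax(st[1:,4]);W=np.stack([X[q],Y[q]],1);mu=W.mean(0);d=np.linalg.svd(W-mu,full_matrices=False)[2][0]
            k=(W-mu)@d;print(' ',nm,q.sum(),'mean',mu.round(1),'dir',d.round(3),'ends',(mu+d*k.min()).round(1),(mu+d*k.max()).round(1))
    c=load('k_s');P,ok=cloud(c);X,Y,Z=P[...,0],P[...,1],P[...,2]
    H=cv2.cvtColor(c['image'],cv2.COLOR_BGR2HSV).astype(int)
    near=ok&(X>530)&(X<690)&(Y>190)&(Y<360)
    m=near&(Z>160)&(Z<172);W=np.stack([X[m],Y[m]],1).astype(np.float32);print('rodtop',cv2.minEnclosingCircle(W),np.median(Z[m]),m.sum())
    m=near&(Z>102.5)&(Z<110);W=np.stack([X[m],Y[m]],1).astype(np.float32);print('collar',cv2.minEnclosingCircle(W),np.median(Z[m]),m.sum())
    m=near&(Z>94)&(Z<102);W=np.stack([X[m],Y[m]],1).astype(np.float32);print('fork',cv2.minAreaRect(W),m.sum())
    print(np.histogram(Z[near],bins=np.arange(-5,175,5)))
E
python3 -W ignore meas.py
python3 - <<'E'
import cv2
cv2.imwrite('pics/ks2.png',cv2.resize(cv2.imread('pics/k_s.png')[60:330,100:460],(800,600),interpolation=cv2.INTER_CUBIC))
E
```

```text
k_b n 545 bend [527.3  28.5] ang [ 82.9 124.1] len 83.9 84.0 e0 [516.9 -54.8] e4 [480.2  98.1] rms 1.26
k_b2 n 507 bend [527.2  29.1] ang [ 83.3 124.1] len 84.3 83.5 e0 [517.3 -54.7] e4 [480.3  98.3] rms 1.16
k_s n 74 bend [175.  544.4] ang [124.5 304.3] len 608.4 607.7 e0 [519.6  43. ] e4 [517.4  42.3] rms 0.6
k_l2 n 176 bend [527.2  28.4] ang [ 83.  124.1] len 83.2 84.4 e0 [517.1 -54.1] e4 [479.9  98.3] rms 1.07
sc1 n 40 bend [505.1  64.8] ang [123.7 124.5] len 39.8 38.5 e0 [527.1  31.7] e4 [483.2  96.5] rms 0.82
sd1 n 20 bend [526.6  26.1] ang [ 83.6 121.7] len 75.5 4.9 e0 [518.1 -48.9] e4 [524.   30.3] rms 0.66
k_l base ((559.7056884765625, -306.822998046875), 52.18759536743164) 2881
 handletop [np.float64(472.3), np.float64(-224.4), np.float64(163.7)] 230
 cap [np.float64(557.4), np.float64(-302.4), np.float64(119.9)] 1066 ((556.120849609375, -302.9646301269531), 21.921762466430664) 122.29746503348582
  armline 337 mean [ 516.1 -266.5] dir [ 0.733 -0.68 ] ends [ 486.5 -239. ] [ 547.  -295.1]
  stripe 22 mean [ 517.  -323.4] dir [ 0.935 -0.355] ends [ 513.1 -322. ] [ 520.9 -325. 
[... 514 characters left out ...]
1590576171875), 7.954498291015625) 164.9606016452854 227
collar ((586.284423828125, 277.445556640625), 17.800180435180664) 105.19494868138321 509
fork ((600.3552856445312, 272.54315185546875), (62.40934753417969, 73.05807495117188), 69.20764923095703) 2020
(array([5437, 1040,  274, 2008,   19,   53,   21,   26,   24,   26,   28,
         24,   27,   26,   30,   25,   25,   29,   45,  119, 1762,  435,
        312,   22,   25,   21,   31,   24,   30,   31,   23,   42,   34,
        122,  105]), array([ -5,   0,   5,  10,  15,  20,  25,  30,  35,  40,  45,  50,  55,
        60,  65,  70,  75,  80,  85,  90,  95, 100, 105, 110, 115, 120,
       125, 130, 135, 140, 145, 150, 155, 160, 165, 170]))
```

View pics/ks2.png

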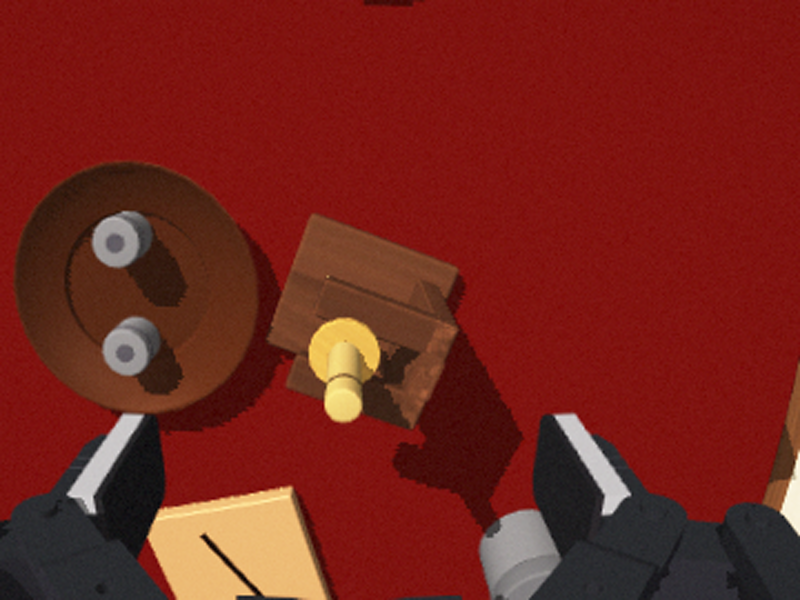

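The stand picture shows the rod's collar at (344,350) sitting at the front of a fork that opens toward the saucer. The fits give:
- **Seam:** bend (527.2, 28.6), ends (517, -55.5) and (479.8, 98.8).
- **Lamp:** pivot (559.4, -306.8), arm at 137.2°, stripe at 202°, target 95.5°.
- **Stand:** x axis (0.935, -0.355).

Next I swing the lamp.

```bash
cat > lamp.py <<'E'
from h import *
PIV=np.array([559.4,-306.8])
def hp(th,z): return np.array([*(PIV+120*np.array([np.cos(np.deg2rad(th)),np.sin(np.deg2rad(th))])),z])
def angle(tag):
    c=load(tag);P,ok=cloud(c);H=cv2.cvtColor(c['image'],cv2.COLOR_BGR2HSV).astype(int);h,s=H[...,0],H[...,1]
    X,Y,Z=P[...,0],P[...,1],P[...,2]
    m=ok&(h>20)&(h<34)&(s>110)&(Z>112)&(Z<125)&(np.hypot(X-PIV[0],Y-PIV[1])<125)
    n,l,st,_=cv2.connectedComponentsWithStats(m.astype(np.uint8));q=l==1+np.argmax(st[1:,4])
    W=np.stack([X[q],Y[q]],1);mu=W.mean(0);d=np.linalg.svd(W-mu,full_matrices=False)[2][0]
    d*=np.sign(d@(mu-PIV));print(tag,'armline deg',np.rad2deg(np.arctan2(d[1],d[0]))%360,'from pivot',np.rad2deg(np.arctan2(*(mu-PIV)[::-1]))%360,q.sum())
    m=ok&(h>5)&(h<20)&(s>180)&(Z>158)&(np.hypot(X-PIV[0],Y-PIV[1])<150)
    a=np.array([X[m].mean(),Y[m].mean()])-PIV;print(' handle',(a+PIV).round(1),'deg',np.rad2deg(np.arctan2(a[1],a[0]))%360,'r',np.hypot(*a))
def swing(th0,th1,y0,y1):
    """yaw in deg of jaws at start and end"""
    movep(hp(th0,230),R(np.deg2rad(y0)));movel(hp(th0,127),max_speed=100);clamp()
    s=read_state();print('gap',s['finger_gap'],s['ft_force'].round(1))
    n=int(np.ceil(abs(th1-th0)/7));f=0
    for k in range(1,n+1):
        a=k/n;movel(hp(th0+a*(th1-th0),127),R(np.deg2rad(y0+a*(y1-y0))),max_speed=60);f=max(f,np.linalg.norm(read_state()['ft_force']))
    print('maxF',f);open_gripper();movel(hp(th1,230),max_speed=100);print('t',read_state()['time'])
E
python3 - <<'E'
from lamp import *
for th,y in((137.2,47),(95.5,5.5),(202,112),(202,80),(202,60)):
    q=inverse_kinematics(hp(th,127),R(np.deg2rad(y)));print(th,y,None if q is None else q.round(2))
swing(137.2,95.5,47.2,5.5)
movep((530,-240,300),R(0)); snap('wrist','l3'); angle('l3')
angle('k_l');angle('k_l2')
E
```

```text
137.2 47 [-0.1   0.59  0.6   1.98 -0.5   0.72  1.63]
95.5 5.5 [-0.29  0.74  0.79  1.84 -0.68  0.86  0.94]
202 112 [ 0.59  0.57 -0.04  1.84  0.03  0.74  2.49]
202 80 [ 0.22  0.63  0.5   1.86 -0.42  0.76  2.34]
202 60 [ 0.17  0.65  0.57  1.86 -0.48  0.78  2.05]
gap 12.570294267503366 [-1.5  1.7  6.3]
maxF 7.659975117615822
t 40.8083
l3 armline deg 95.73581555954159 from pivot 95.68117094906857 256
 handle [ 547.6 -187.1] deg 95.62036939844417 r 120.3042320632805
k_l armline deg 137.17639077930977 from pivot 137.02279953783378 337
 handle [ 472.3 -224.4] deg 136.5950534985872 r 119.85830743356605
k_l2 armline deg 137.2795389843043 from pivot 137.28516064645655 295
 handle [ 471.6 -226.9] deg 137.72563441868095 r 118.70783429767347
```

The lamp is at 95.6–95.7° against a 95.5° target. Next I check the weights and take the rod.

Run:
```python
from h import *
c=snap('scene','sc2');print(blobs(c,(420,620,-110,170,36,55),False),blobs(c,(330,560,170,400,28,45),False))
G=np.array([586.3,277.2])
for y in (69.2,-110.8):
    q=[inverse_kinematics((*p,z),R(np.deg2rad(y))) for p,z in((G,114),((517,-55),101),((480,99),101))]
    print(y,[None if a is None else a.round(2) for a in q])
y=np.deg2rad(69.2)
movep((*G,260),R(y));snap('wrist','r0')
b=blobs(load('r0'),(540,640,220,330,160,172),True,20);print('rod top',b, 'collar',blobs(load('r0'),(540,640,220,330,102.5,110)))
if b and np.hypot(b[0][0]-G[0],b[0][1]-G[1])<4: G=(G+np.array(b[0][:2]))/2
print(G);movel((*G,230));movel((*G,115),max_speed=80)
f0=read_state()['ft_force'];clamp();s=read_state();print('gap',s['finger_gap'],s['eef_pos'].round(2),f0.round(2),s['ft_force'].round(2))
movel((*G,118),max_speed=20);movel((*G,230),max_speed=80);wait(.3);s=read_state();print(s['finger_gap'],s['ft_force'].round(2))
for p in((*G,200),(500,150,200),(517.5,-54.7,200)):movel(p,max_speed=250)
movel((517.5,-54.7,115),max_speed=80);wait(.3);s=read_state();print(s['time'],s['eef_pos'].round(2),s['ft_force'].round(2))
for n in('scene','side','wrist'):
    c=snap(n,'t_'+n);p=s['eef_pos']+[0,0,-87];print(n,'tip pred px',proj(c,p,n=='wrist'),'seam0',proj(c,(517,-55.5,15),n=='wrist'))
I=[]
for n in('scene','side','wrist'):
    c=load('t_'+n);u,v=proj(c,s['eef_pos']+[0,0,-80],n=='wrist');u,v=int(u),int(v);im=cv2.copyMakeBorder(c['image'],60,60,60,60,cv2.BORDER_CONSTANT)
    I.append(cv2.resize(im[v+25:v+95,u+25:u+95],(266,266),interpolation=cv2.INTER_CUBIC));print(n,'crop origin',u-35,v-35,'scale 3.8')
cv2.imwrite('pics/tip.png',np.hstack(I))
```

```text
[] [(448.6, 251.0, 16.5, 34.9, 203), (449.2, 321.9, 16.4, 34.8, 230)]
69.2 [array([-0.91,  0.79,  0.61,  1.65, -0.56,  0.88,  1.13]), array([-0.4 ,  0.62,  0.54,  2.  , -0.51,  0.65,  1.69]), array([-0.77,  0.6 ,  0.61,  2.08, -0.58,  0.63,  1.45])]
-110.8 [array([-1.18,  1.18,  1.31,  1.66, -1.19,  1.29, -1.56]), array([-0.75,  1.02,  1.25,  2.02, -1.16,  1.08, -0.86]), array([-1.1 ,  1.02,  1.28,  2.09, -1.19,  1.08, -1.11])]
rod top [(586.3, 277.1, 7.9, 165.0, 275)] collar [(585.9, 277.2, 17.7, 105.2, 568)]
[586.3  277.15]
gap 14.25417748936042 [586.35 277.19 115.11] [-0.22  0.96  0.52] [-0.43 -0.26  2.68]
14.867199140210152 [-0.54  0.22 -1.35]
51.55 [517.59 -54.65 115.18] [-0.15 -0.5  -1.78]
scene tip pred px (np.float64(256.92208445942833), np.float64(196.19908493144203)) seam0 (np.float64(256.88387933287584), np.float64(199.06061445692762))
side tip pred px (np.float64(278.4617684009242), np.float64(212.58333204938364)) seam0 (np.float64(278.5952157133395), np.float64(216.67797494266173))
wrist tip pred px (np.float64(255.97193222267836), np.float64(204.9058092857924)) seam0 (np.float64(254.81409527512693), np.float64(199.9229440081))
scene crop origin 221 159 scale 3.8
side crop origin 243 175 scale 3.8
wrist crop origin 220 172 scale 3.8
```

View pics/tip.png

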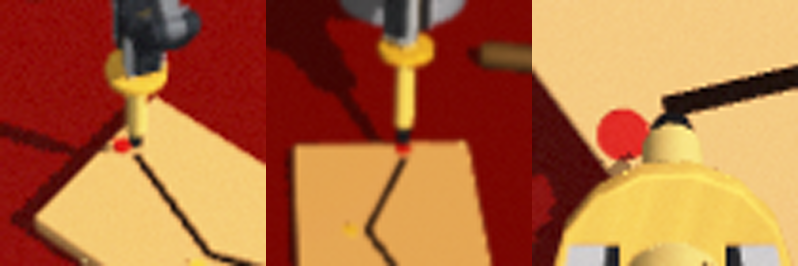

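The crops show the nib at the seam's red-dot end in all three views. Tip and seam-end predictions are off by the same ~1 px in each, so they line up to about 1 mm. Now the rub: lower gently, check the force, then stroke.

Run:
```python
from h import *
e0,b,e4=np.array([517.0,-55.4]),np.array([527.2,28.6]),np.array([479.8,98.7])
def F(n=15):
    L=[]
    for _ in range(n): wait(.02);L.append(read_state()['ft_force'])
    return np.mean(L,0),np.std(L,0)
movel((*e0,105),max_speed=40);wait(.3);f0,sd=F();print('base',f0.round(2),sd.round(2))
z=100.6;movel((*e0,z),max_speed=15);wait(.2)
for _ in range(4):
    f,sd=F(10);dz=f[2]-f0[2];print('z',read_state()['eef_pos'].round(2),'dF',(f-f0).round(2))
    if .8<dz<1.7: break
    z-=np.clip((1.2-dz)/.4,-1.5,1.5); z=np.clip(z,98,102.5);movel((*e0,z),max_speed=10);wait(.2)
for p in(b,e4):
    t=read_state()['time'];movel((*p,z),max_speed=29);s=read_state();print('t',s['time']-t,s['eef_pos'].round(2),'dF',(s['ft_force']-f0).round(2))
f,_=F(5);print('end dF',(f-f0).round(2));movel((*e4,z+30),max_speed=60);wait(.2);print('free',(F(8)[0]-f0).round(2),read_state()['time'],read_state()['finger_gap'])
movel((*e4,190),max_speed=150)
```

```text
base [-0.3   0.12 -0.76] [0.36 0.51 0.43]
z [517.02 -55.38 100.64] dF [0.24 0.   0.98]
t 3.0666999999999973 [527.18  28.55 100.6 ] dF [ 0.23 -0.86  0.6 ]
t 3.0667000000000044 [479.81  98.61 100.58] dF [ 0.49 -0.47 -0.04]
end dF [ 0.58 -0.2   1.02]
free [ 0.31 -0.22  0.01] 60.6583 14.32847674797759
```

The force was about 1 N at both ends and each half took 3.07 s. Now I hang the rod back.

Run:
```python
from h import *
G=np.array([586.3,277.15])
movel((500,170,205),max_speed=200);movel((*G,205),max_speed=200);wait(.3)
h=movel((*G,118),max_speed=60,guard=8);print('blocked' if h else 'ok',read_state()['eef_pos'].round(1))
if not h:
    h=movel((*G,114.6),max_speed=15,guard=4);print(h,read_state()['eef_pos'].round(2))
    open_gripper();wait(.3);movel((*G,260),max_speed=100);wait(.3);snap('wrist','r1');snap('side','r1s')
    print('rod top',blobs(load('r1'),(540,640,220,330,160,172),True,20),'collar',blobs(load('r1'),(540,640,220,330,102.5,110)),read_state()['time'])
    c=load('r1s');cv2.imwrite('pics/r1c.png',cv2.resize(c['image'][210:360,160:360],(800,600),interpolation=cv2.INTER_CUBIC))
```

```text
ok [586.4 277.2 118.3]
True [586.52 277.22 115.07]
rod top [(586.5, 277.6, 7.9, 165.0, 277)] collar [(586.4, 277.6, 17.8, 105.2, 577)] 67.7417
```

View pics/r1c.png

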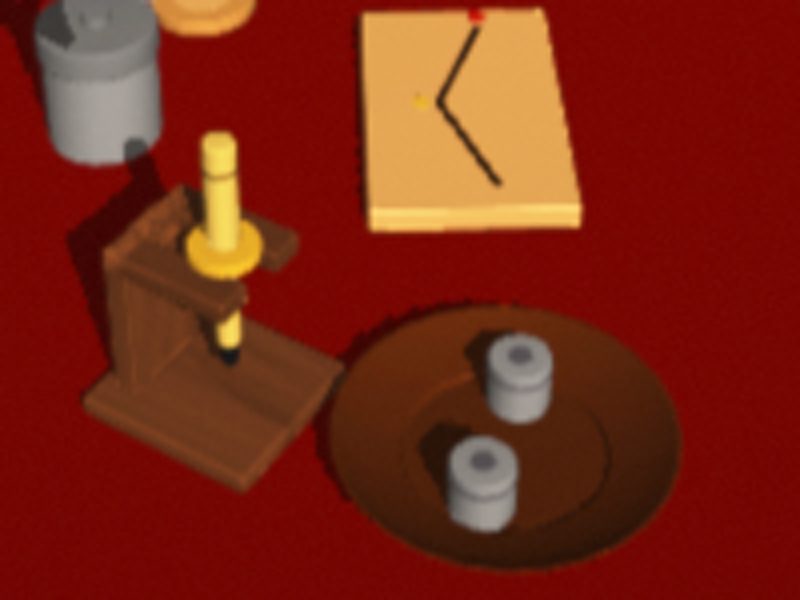

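The side crop shows the rod upright in its fork with the collar seated at (224,245), and both weights standing in the saucer. Next I swing the lamp back to the stripe.

Run:
```python
from lamp import *
swing(95.7,202,-15,80)
movep((530,-240,300),R(np.pi/2)); snap('wrist','l4'); angle('l4')
movep((540,-230,300),R(0)); snap('wrist','l5'); angle('l5')
c=snap('scene','sc3');print(blobs(c,(420,620,-110,170,36,55),False),blobs(c,(330,560,170,400,28,45),False))
cv2.imwrite('pics/fin.png',cv2.resize(np.hstack([c['image'],load('l4')['image']]),(800,300),interpolation=cv2.INTER_AREA))
a,b=load('scene0')['image'],c['image'];
```

```text
gap 12.29606130614274 [-0.3  1.8  4.8]
maxF 23.147574898107344
t 79.3083
l4 armline deg 202.06356337409466 from pivot 202.05627914420853 202
 handle [ 449.  -351.2] deg 201.92165619649472 r 119.05050639304969
l5 armline deg 201.91873793862013 from pivot 202.04509977408213 193
 handle [ 448.8 -350.2] deg 201.4388767801683 r 118.8024853331528
[] [(448.2, 251.3, 16.5, 35.1, 204), (456.7, 321.4, 16.2, 34.7, 231)]
```

View pics/fin.png

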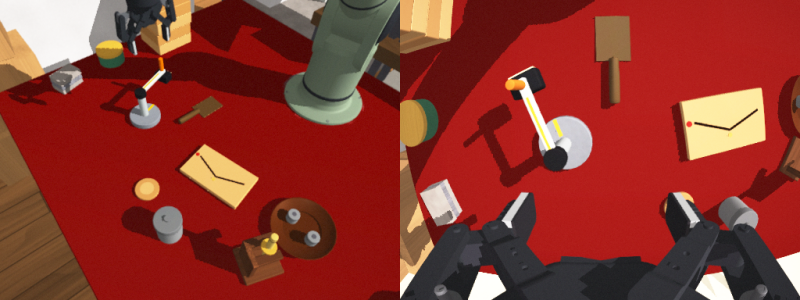

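The lamp is over the stripe, at 201.9–202.1° against 202°. Both weights are in the saucer, but one has shifted about 8 mm since the last look, so I re-check that it is at rest before finishing.

Run:
```python
from h import *
wait(1.5)
c=snap('scene','sc4');d=snap('side','sd4')
for k,n in((c,'scene'),(d,'side')): print(n,'saucer',blobs(k,(330,560,170,400,28,45),False),'rod',blobs(k,(540,640,220,330,155,172),False,10))
for n,a in(('scene0','sc4'),('side0','sd4')):
    A=load(n)
    for nm,box in(('can',(660,780,20,140,72,90)),('sample',(660,750,-110,-20,6,14))): print(nm,blobs(load(n),box,False),blobs(load(a),box,False))
    P=load(n)['image'].astype(int)-load(a)['image'].astype(int)
cv2.imwrite('pics/sd4c.png',cv2.resize(d['image'][100:360,150:410],(600,600)))
print(read_state()['time'])
```

```text
scene saucer [(449.1, 251.0, 16.1, 34.8, 203), (456.3, 320.9, 15.9, 35.1, 224)] rod [(588.9, 277.9, 7.8, 165.5, 97)]
side saucer [(447.1, 250.0, 17.1, 35.5, 186), (453.3, 321.2, 16.5, 35.4, 231)] rod [(585.9, 277.9, 8.1, 164.8, 76)]
can [(724.3, 78.0, 36.1, 80.3, 1096)] [(724.3, 77.5, 36.4, 80.4, 1100)]
sample [(705.2, -63.7, 35.1, 10.7, 690)] [(705.1, -63.7, 35.5, 10.5, 686)]
can [(721.3, 76.6, 38.2, 80.7, 496)] [(720.2, 77.8, 38.4, 80.6, 497)]
sample [(705.2, -65.0, 38.2, 11.2, 319)] [(703.3, -63.9, 37.9, 10.9, 311)]
83.0417
```

View pics/sd4c.png

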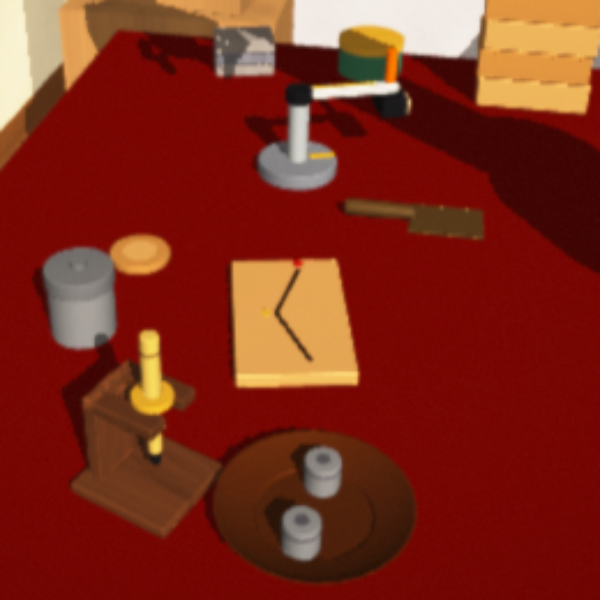

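The picture shows everything where it should be and at rest: both weights upright on the saucer floor, the rod in its fork and the lamp over the stripe. I'm handing it in.

```bash
python3 -c "
from workcell import *
finish_job();print(read_state()['time'])"
```

```text
the job is handed in; nothing more can be done
the job is handed in; nothing more can be done
```

The job is done and handed in, at about 83 s of the 210 s allowed. finish_job gave no verdict.

- **Weights:** only two were on the board, and both now stand upright in the saucer. One shifted about 8 mm inside the saucer while the arm was away from it. It was at rest when I re-checked.
- **Lamp:** for the rubbing it read 95.6–95.7°, against 95.5° for the bend. It ended at 201.4–202.1° in two views, against 202.0° for the yellow stripe. The largest wrist force I sampled while swinging it back was 23 N.
- **Seam:** I rubbed from the red-dot end round the bend to the far end. Each half took 3.07 s, a mean of about 28 mm/s; I could not read the speed within a stroke.
- **Rubbing force:** the averaged force was about 1 N at both ends. The single readings at the bend (0.6 N) and the far end (0.0 N) are within the sensor noise of about 0.4 N. I had no continuous force record in between.
- **Rod:** it hangs upright by its collar, within about 0.5 mm of where it started.
- **Bystanders:** the canister and sample disc measured unmoved to within 1–2 mm. I checked the spatula only by eye, and it looked unmoved.

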